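# Try a refitted roller catch and restock the cabinet door

### The job

The bench cabinet's roller catch has just been refitted and the door stands ajar. Push the door shut until the catch snaps over and the door rests fully home, gently, without slamming it or leaning on it once it is home; then pull it wide open again through the catch, stand the black-capped amber bottle upright in the pocket on the inner side of the door, and leave the door wide open with the bottle in it. Never let the bottle topple and leave everything else on the bench where it stands.

Things in the scene. Friction and masses are not known exactly. Their poses are not given: they have to be found in the camera images.
- door (a joint): opening angle of the cabinet door in rad, from flush with the cabinet's front (0), growing as it swings out towards the robot about its vertical hinge, at most 1.6. Seen from the robot the hinge is at the left edge, the handle near the right; opening turns the door clockwise seen from above. It starts ajar at 0.22 to 0.42. A stiff hinge leaves it where it is put, except at the catch
- door_hinge (a point): point on the door's vertical hinge axis at bench height. Its frame turns with the door: the panel runs along -y for 232 mm, its inner face is the plane x = 0, its outer face x = -12 mm; +x points into the cabinet when the door is shut
- door_handle (a point): grip point of the handle: an upright steel bar of 14 mm diameter, top end free 212 mm above the bench, held 42 mm off the door's outer face by two short level arms 130 to 157 mm above the bench. Point: on the bar's axis, 187 mm above the bench (25 mm below its top), 200 mm from the hinge along the panel, 54 mm out from the inner face. Frame turns with the door (as door_hinge)
- pocket (a point): centre of the floor of the bottle pocket on the door's inner face, 55 mm above the bench, 105 mm from the hinge along the panel and 36 mm from the inner face. The pocket is open at the top, 54 x 54 mm inside, walls 4 mm thick and 40 mm high above this floor. The frame turns with the door
- cabinet: grey bench cabinet 170 deep (x), 240 wide (y), 200 mm high, fixed; origin under its centre, white door on the -x side, door top 197 mm high. Catch (inside, right edge), felt at the handle: closing meets the roller 11 to 13 mm from home, resists with a peak of 7 to 15 N that varies, balances 3 mm (0.015 rad) from home, then is drawn home; pulling out breaks away at 5 to 8 N then flings out
- bottle: amber glass reagent bottle standing on the bench: body 44 mm diameter, shoulder from 70 to 83 mm, black cap 32 mm diameter from 89 to 125 mm height (top), 0.1 to 0.25 kg; origin at the centre of its underside, z up
- jar: squat white jar, 66 mm diameter, 62 mm high, origin under its centre; bystander
- beaker: open glass beaker, 66 mm diameter, 80 mm high, origin under its centre; bystander
- mallet: wooden mallet lying on the bench, head 64 mm diameter and 90 mm long, origin under the head; bystander
- tube_rack: white finned rack 110 x 200 mm, 87 mm high, origin under its centre; bystander
- petri: stack of three dishes 94 mm in diameter, 42 mm high, origin under its centre; bystander
- strip: black rubber strip, 14 wide, 150 mm high, on the door's inner face near its free edge; 6 mm thick, springy (0.7 mm per 10 N); origin at its foot, mid height. Home: the strip rests on a steel stud of the catch (40 N mark it). Where home is was not set exactly: -0.02 to 0.08 rad, never measured, to be felt. Snapped shut, the catch itself draws the strip on to the stud with 4 to 7 N
There are look-alikes about, which are no part of the job. Several things look just like the bottle: the one meant starts farthest from the robot's base.

How it is judged:
By the outcome, as a careful person would: the job done as asked, in the order asked, and still so for the second after the job is handed in, with the robot touching nothing.
It also fails if it takes over 72 s, if anything falls off the work surface, if the arm or the gripper's body presses on something with over 40 N, if the wrist force passes 120 N, or if a joint passes its speed limit or range.

### The arm

A 6-joint arm with a two-finger parallel gripper is mounted at the origin on the work surface. World frame = base frame: x ahead of the robot, y to its left, z up, the work surface at z = 0. Lengths are in m, angles in degrees, forces in N, time in s.
With the tool pointing down it reaches from about 0.25 to 0.775 m from the base axis. Payload 4 kg.
Tool frame: the origin (TCP) lies at the very end of the fingers, on their centre line; the grasp point (between the pads) lies 19 mm behind it; y points along the fingers, x is the direction in which the jaws open and shut, and the axes are right-handed (so a half turn about y gives the same grasp; the last joint's range is limited). The gripper opens to 94 mm and grips with 3 to 60 N. Pads are 16 mm wide; open, the fingers measure 119 mm over their backs; the gripper's body (75 mm by 177 mm) begins 78 mm behind the grasp point.
Start: joints at [-74.662, 4.996, 78.535, -0, 96.463, -5.907], TCP at [0.199, -0.513, 0.206] pointing down, gripper open.
Joint ranges: [-177.83, 177.83], [-43.37, 116.18], [15.69, 146.23], [-61.86, 241.86], [9.47, 152.12], [-147.06, 147.06]. Speed limits (degrees/s): [159.86, 159.86, 180, 180, 180, 180].

### API

Orientations are given as [roll, pitch, yaw] about the fixed x, y, z axes, in that order (R = Rz(yaw) Ry(pitch) Rx(roll)).
In Python, from cell import r gives the robot as it stands. The module is installed in compiled form; this text tells all that it offers.
- The arm moves only by the tool arm_command, never from a script. Its argument "commands" is a list of rows, each a list of 7 numbers: the shift along the tool's x, y, z each as a share of 0.25 m, from -1 to 1, then the turn, a rotation vector about the tool's x, y, z each as a share of pi rad, from -1 to 1, then the closure, from 0 (fully open) to 1 (shut). A call has 1 to 8 rows; each row is the pose to reach, as a shift and turn from the pose commanded when the call began, along the tool's axes at that moment, turning the shorter way round; what a row does not reach only later rows make up. A row lasts 1/10 s, in which the tool goes at most 50 mm and 8.59 degrees, less where a joint would pass 70% of its speed; a pose out of reach is approached as far as the arm can. A call with a number of a shift or a turn outside -1 to 1 is refused whole. A call with a gripper value outside its range is refused whole. The fingers move at their own pace and stop on an object; "newtons" is the grip in N (left out, the last holds). Time passes only in rows, so rows that repeat a pose let the fingers close. It gives the time, the measured TCP pose, the force and the opening at its end, in the units of the state.
- r.read_state(): the state, without advancing time (a new reading comes with each control period).
- r.grab_frame(name): name is "side" or "top" or "wrist"; returns (picture, depth): 384x512x3 uint8, blue, green, red; 384x512 float32, m along the optical axis (not along the pixel's ray), 0 where there is no reading.
- r.get_calibration(name): a dict with "camera_matrix" (3x3 intrinsics, pixels), "dist_coeffs" ([k1, k2, p1, p2, k3] as OpenCV has them; the pictures are not rectified), "xyz" and "attitude" of the camera in the world. Camera axes: x right, y down, z forward; pixel columns grow to the right and rows downward; lengths in m; the calibration is good to about 2 mm. A picture is of the moment at which its call begins: read the wrist's pose just before it. get_calibration takes no time and is no camera call; for the wrist camera it gives the pose at the moment of the call.
- r.finish_job(): hands the job in, once; it reports no verdict.
The state is a dict: "t": time; "q": joint angles; "joint_vel": joint speeds; "joint_efforts": joint torques, N m; "position": TCP position; "ee_rot": TCP orientation; "ft_force": force on the tool from outside, world axes, zero at the start; "torque": the same for the moment, N m; "width": finger opening in m.
Only numpy, scipy, OpenCV 4.12 (cv2) and the standard library are available. Lean on these libraries where they do the work, as an engineer would, in place of code of your own. Each camera call takes 0.05 s, during which the arm holds its last target. There are 200 camera calls.

## Working session

There is one attempt and no reset: what is moved stays moved. The work goes in short steps, Python scripts to look and compute and a tool call to move; the robot and the scene stay as the last step left them, time stands still between calls to the robot, and variables do not carry over. Pictures are saved under pics/ and viewed, about 8 in all and at most 12, crops included, and the job is handed in when it is done.

Besides the shell and the picture viewer there is one more tool, called after "Request:" in YAML: its name, and indented under it one key for each argument. arm_command: Moves the arm, as the interface text tells. Shift numbers are shares of 0.25 m and turn numbers shares of pi rad, none past 1 either way. Its arguments: {"type":"object","properties":{"commands":{"type":"array","items":{"type":"array","items":{"type":"number"}}},"newtons":{"type":"number"}},"required":["commands"]}

```bash
mkdir -p pics; ls; python3 - <<'E'
from cell import r
import cv2,numpy as np
for n in("top","side"):
    p,d=r.grab_frame(n); cv2.imwrite(f"pics/{n}0.png",p); np.save(f"pics/{n}0.npy",d)
    print(n,r.get_calibration(n))
print(r.read_state())
a=cv2.imread("pics/top0.png");b=cv2.imread("pics/side0.png")
E
```

```text
pics
top {'camera_matrix': array([[425.07642648,   0.        , 254.3088582 ],
       [  0.        , 425.07642648, 194.56181948],
       [  0.        ,   0.        ,   1.        ]]), 'dist_coeffs': array([0.02094686, 0.        , 0.        , 0.        , 0.        ]), 'xyz': array([ 0.42252864, -0.00970092,  1.33216677]), 'attitude': array([-174.30299595,    1.08859341,  -90.45623962])}
side {'camera_matrix': array([[372.29091566,   0.        , 255.94856971],
       [  0.        , 372.29091566, 193.74068335],
       [  0.        ,   0.        ,   1.        ]]), 'dist_coeffs': array([-0.03491503,  0.        ,  0.        ,  0.        ,  0.        ]), 'xyz': array([ 0.58631074, -0.37192576,  1.21096378]), 'attitude': array([-1.60022025e+02,  2.17723806e-03,  3.32951739e+00])}
{'t': 0.1, 'q': array([-7.46625771e+01,  5.03571171e+00,  7.86137236e+01,  1.41938199e-03,
        9.64633915e+01, -5.90797223e+00]), 'joint_vel': array([-0.04092279, -0.138808  , -0.12896562, -0.0362482 , -0.1159793 ,
       -0.05780925]), 'joint_efforts': array([ 1.59794588e-03, -3.41253734e+01, -3.03300691e+01,  7.19425525e-02,
        3.04585544e-02, -1.02465826e-04]), 'position': array([ 0.19916797, -0.51215277,  0.20443415]), 'ee_rot': array([-89.98698344,   0.11208229, -68.75443379]), 'ft_force': array([-0.48090349,  0.11756746, -0.04630197]), 'torque': array([-0.01215058,  0.02797037, -0.00644118]), 'width': 0.09386928432520042}
```

```bash
python3 - <<'E'
import cv2
for n in("top","side"):
    a=cv2.imread(f"pics/{n}0.png"); cv2.imwrite(f"pics/{n}0b.png",cv2.resize(a,(800,600),interpolation=cv2.INTER_CUBIC))
E
```

```text
(no output)
```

View pics/top0b.png

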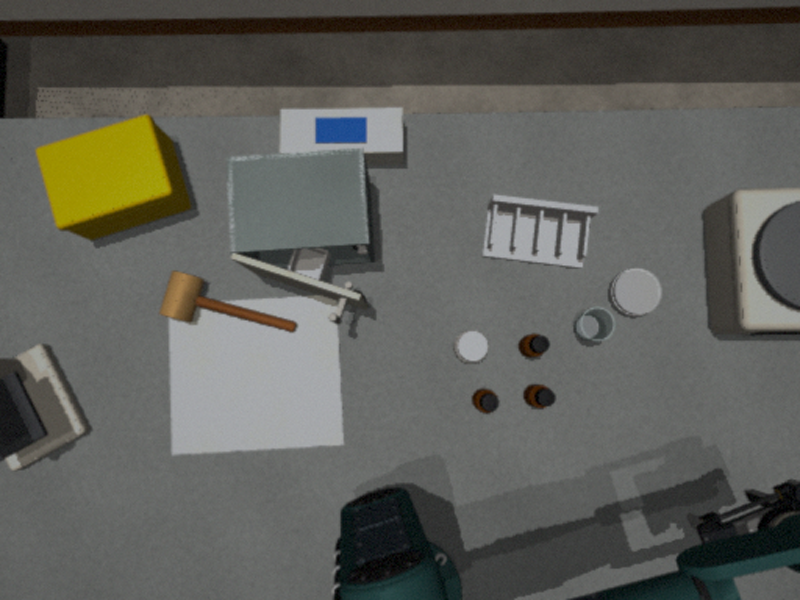

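View pics/side0b.png

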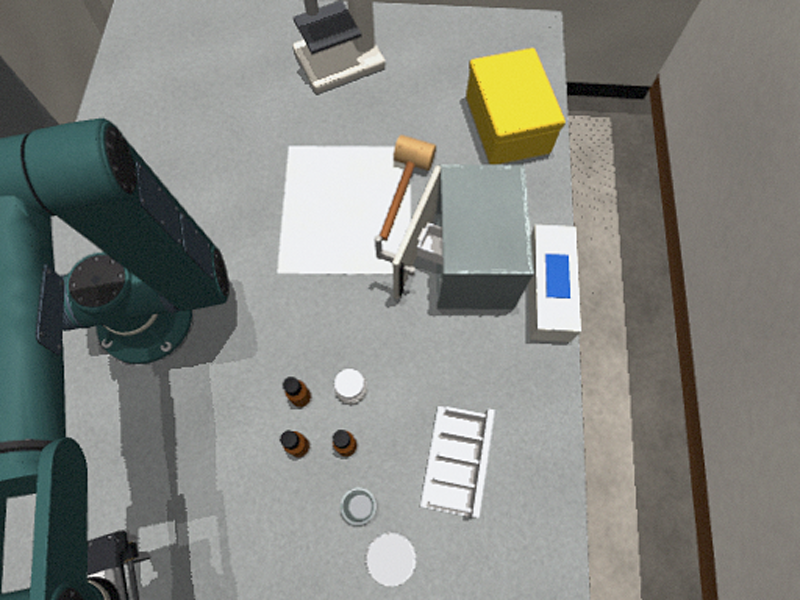

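The top view shows three bottles, and the one at (534,346) is the farthest from the base. The door is ajar, with its hinge at about (237,257) and its free edge at (360,297). The mallet handle lies below the door's swing, so I'll measure all of these.

```bash
cat > h.py <<'E'
from cell import r
import cv2,numpy as np
from scipy.spatial.transform import Rotation as R
def cloud(d,c):
    h,w=d.shape; u,v=np.meshgrid(np.arange(w),np.arange(h))
    n=cv2.undistortPoints(np.stack([u,v],-1).reshape(-1,1,2).astype(float),c["camera_matrix"],c["dist_coeffs"]).reshape(h,w,2)
    p=np.dstack([n[...,0]*d,n[...,1]*d,d])
    P=p@R.from_euler("xyz",c["attitude"],degrees=True).as_matrix().T+c["xyz"]
    P[d<=0]=np.nan
    return P
def proj(X,c):
    X=np.atleast_2d(X); M=R.from_euler("xyz",c["attitude"],degrees=True).as_matrix().T
    return cv2.projectPoints(X,cv2.Rodrigues(M)[0],-M@c["xyz"],c["camera_matrix"],c["dist_coeffs"])[0].reshape(-1,2)
E
python3 - <<'E'
from h import *
for n in("top","side"):
    d=np.load(f"pics/{n}0.npy"); P=cloud(d,r.get_calibration(n)); np.save(f"pics/{n}P.npy",P)
    z=P[...,2]; img=cv2.imread(f"pics/{n}0.png")
    print(n,"bench",np.nanmedian(z[230:300,300:420]))
    def comps(lo,hi,xl,name,mn=12):
        m=((z>lo)&(z<hi)&(P[...,0]>xl)&(P[...,0]<.95)&(abs(P[...,1])<.75)).astype(np.uint8)
        k,L,s,_=cv2.connectedComponentsWithStats(m)
        for i in range(1,k):
            if s[i,4]>=mn:
                q=P[L==i]; a,b=q.min(0),q.max(0)
                print(name,s[i,4],"med",np.median(q,0).round(3),"min",a.round(3),"max",b.round(3))
    comps(.112,.135,.25,"cap"); comps(.02,.11,.25,"low",60)
    comps(.187,.225,.25,"high")
E
```

```text
top bench 0.00031924731211041557
cap 4263 med [0.795 0.557 0.13 ] min [0.69  0.431 0.112] max [0.907 0.688 0.135]
cap 640 med [ 0.604 -0.601  0.128] min [ 0.49  -0.704  0.112] max [ 0.748 -0.594  0.135]
cap 22 med [0.646 0.076 0.115] min [0.642 0.061 0.112] max [0.655 0.088 0.134]
cap 105 med [ 0.468 -0.245  0.125] min [ 0.454 -0.261  0.114] max [ 0.483 -0.23   0.131]
cap 1117 med [0.343 0.702 0.126] min [0.269 0.648 0.112] max [0.426 0.742 0.133]
cap 108 med [ 0.373 -0.251  0.125] min [ 0.359 -0.269  0.112] max [ 0.387 -0.237  0.131]
cap 102 med [ 0.366 -0.151  0.125] min [ 0.351 -0.165  0.116] max [ 0.379 -0.137  0.131]
low 2291 med [0.887 0.109 0.081] min [0.842 0.002 0.02 ] max [0.935 0.24  0.092]
low 977 med [0.739 0.487 0.063] min [0.692 0.434 0.02 ] max [0.903 0.641 0.11 ]
low 94 med [0.702 0.065 0.071] min [0.642 0.06  0.021] max [0.811 0.083 0.109]
low 1167 med [ 0.723 -0.265  0.062] min [ 0.64  -0.368  0.02 ] max [ 0.756 -0.166  0.095]
low 1285 med [ 0.605 -0.6    0.069] min [ 0.487 -0.734  0.02 ] max [ 0.744 -0.596  0.11 ]
low 418 med [0.633 0.182 0.057] min [0.596 0.144 0
[... 2314 characters left out ...]
0.132  0.109]
low 893 med [ 0.723 -0.264  0.063] min [ 0.639 -0.371  0.021] max [ 0.753 -0.166  0.093]
low 123 med [ 0.387 -0.263  0.072] min [ 0.358 -0.276  0.021] max [ 0.396 -0.234  0.107]
low 100 med [ 0.482 -0.259  0.073] min [ 0.45  -0.269  0.021] max [ 0.492 -0.228  0.11 ]
low 212 med [ 0.498 -0.36   0.07 ] min [ 0.476 -0.393  0.02 ] max [ 0.54  -0.331  0.084]
low 844 med [ 0.573 -0.453  0.041] min [ 0.528 -0.499  0.021] max [ 0.618 -0.405  0.048]
high 64 med [0.319 0.703 0.206] min [0.302 0.697 0.188] max [0.332 0.72  0.223]
high 4286 med [0.713 0.175 0.2  ] min [0.545 0.058 0.187] max [0.811 0.307 0.207]
high 35 med [0.513 0.118 0.21 ] min [0.506 0.114 0.188] max [0.519 0.127 0.216]
```

```bash
python3 - <<'E'
from h import *
for n in("top","side"):
    P=np.load(f"pics/{n}P.npy").reshape(-1,3); P=P[~np.isnan(P[:,0])]
    # cabinet roof
    c=P[(P[:,2]>.196)&(P[:,2]<.206)&(P[:,0]>.64)&(P[:,0]<.82)&(P[:,1]>.05)&(P[:,1]<.32)]
    print(n,"roof rect",cv2.minAreaRect(c[:,:2].astype(np.float32)))
    d=P[(P[:,2]>.19)&(P[:,2]<.202)&(P[:,0]>.53)&(P[:,0]<.632)&(P[:,1]>.06)&(P[:,1]<.33)]
    print(" door top",len(d),cv2.minAreaRect(d[:,:2].astype(np.float32)),np.median(d[:,2]))
    vx,vy,x0,y0=cv2.fitLine(d[:,:2].astype(np.float32),cv2.DIST_L2,0,.01,.01).ravel(); print(" line",x0,y0,np.arctan2(-vx,-vy) if vy<0 else np.arctan2(vx,vy), d.min(0),d.max(0))
    m=P[(P[:,2]>.015)&(P[:,2]<.06)&(P[:,0]>.45)&(P[:,0]<.57)&(P[:,1]>.2)&(P[:,1]<.4)]
    for y in np.arange(.2,.4,.02):
        k=m[(m[:,1]>=y)&(m[:,1]<y+.02)]
        if len(k): print("  mal y",y.round(2),len(k),"x",k[:,0].min().round(3),k[:,0].max().round(3),"z",np.percentile(k[:,2],[5,95]).round(3))
    h=P[(P[:,2]>.2)&(P[:,0]>.49)&(P[:,0]<.54)&(P[:,1]>.09)&(P[:,1]<.14)]; print(" handle",np.median(h,0),len(h))
# front door face: points in side view: low z
P=np.load("pics/sideP.npy").reshape(-1,3);P=P[~np.isnan(P[:,0])]
s=P[(P[:,0]>.53)&(P[:,0]<.65)&(P[:,1]>.07)&(P[:,1]<.3)&(P[:,2]>.004)&(P[:,2]<.19)]
for z in np.arange(0,.19,.01):
    k=s[(s[:,2]>=z)&(s[:,2]<z+.01)]
    if len(k):print(z.round(2),len(k),k[:,:2].min(0).round(3),k[:,:2].max(0).round(3))
E
```

```text
top roof rect ((0.7215717434883118, 0.18454164266586304), (0.17060646414756775, 0.2408854067325592), 2.646202802658081)
 door top 396 ((0.5937269330024719, 0.18618160486221313), (0.2374802529811859, 0.025058791041374207), 71.26348876953125) 0.197188072561159
 line 0.5883575 0.19006665 0.33355564 [0.54626579 0.07622774 0.19068028] [0.63197679 0.29908887 0.20184574]
  mal y 0.2 5 x 0.507 0.52 z [0.017 0.023]
  mal y 0.22 41 x 0.505 0.527 z [0.016 0.026]
  mal y 0.24 48 x 0.508 0.533 z [0.017 0.029]
  mal y 0.26 43 x 0.514 0.536 z [0.019 0.031]
  mal y 0.28 50 x 0.518 0.542 z [0.019 0.031]
  mal y 0.3 49 x 0.523 0.549 z [0.021 0.035]
  mal y 0.32 47 x 0.53 0.555 z [0.024 0.036]
  mal y 0.34 48 x 0.536 0.561 z [0.026 0.037]
  mal y 0.36 46 x 0.542 0.564 z [0.029 0.04 ]
  mal y 0.38 50 x 0.546 0.57 z [0.031 0.041]
 handle [0.51320615 0.1204516  0.21088297] 25
side roof rect ((0.7203450202941895, 0.18437661230564117), (0.1702755242586136, 0.24330082535743713), 2.6809325218200684)
 door top 296 ((0.5958174467086792, 0.18386688828468323), (0.23718155920505524, 0.03436395898461342), 70.885566
[... 625 characters left out ...]
 0.21092439] 25
0.0 154 [0.531 0.079] [0.648 0.3  ]
0.01 43 [0.531 0.074] [0.648 0.294]
0.02 38 [0.53  0.075] [0.638 0.299]
0.03 26 [0.543 0.074] [0.638 0.294]
0.04 27 [0.544 0.074] [0.644 0.295]
0.05 168 [0.544 0.075] [0.645 0.293]
0.06 62 [0.544 0.074] [0.644 0.296]
0.07 73 [0.544 0.074] [0.644 0.293]
0.08 72 [0.544 0.075] [0.643 0.296]
0.09 122 [0.544 0.075] [0.642 0.295]
0.1 52 [0.544 0.074] [0.633 0.293]
0.11 40 [0.548 0.075] [0.633 0.294]
0.12 45 [0.544 0.073] [0.632 0.295]
0.13 44 [0.53  0.074] [0.631 0.289]
0.14 38 [0.53  0.074] [0.631 0.292]
0.15 59 [0.53  0.074] [0.63  0.292]
0.16 49 [0.53  0.074] [0.629 0.294]
0.17 50 [0.545 0.074] [0.629 0.293]
0.18 39 [0.545 0.076] [0.628 0.292]
```

```bash
cat >> h.py <<'E'
HINGE=np.array([.631,.2935]); PSI=.0463
def door(pt,th):  # door-local (x,y) -> world xy and yaw deg
    a=PSI-th; c,s=np.cos(a),np.sin(a)
    return HINGE+np.array([[c,-s],[s,c]])@np.array(pt), np.degrees(a)
def plan(start,wps):
    """start, wps: (x,y,z,yaw deg), tool pointing down; prints a row per waypoint, each relative to the one before"""
    p=np.array(start,float)
    for w in wps:
        w=np.array(w,float); d=w[:3]-p[:3]; a=np.radians(p[3]); c,s=np.cos(a),np.sin(a)
        sh=np.array([c*d[0]+s*d[1],-d[2],-s*d[0]+c*d[1]])/.25
        dy=w[3]-p[3]; n=int(max(np.linalg.norm(d)/.05,abs(dy)/8.59))+1
        print(w.round(3),"row",sh.round(4),"turn y",round(-dy/180,4),"n",n)
        p=w
def st():
    s=r.read_state(); print("t",s["t"],"p",s["position"].round(4),"rot",s["ee_rot"].round(2),"F",s["ft_force"].round(1),"w",round(s["width"],4),"q",s["q"].round(0)); return s
E
python3 - <<'E'
from h import *
plan((.199,-.513,.206,-68.75),[(.24,-.3,.28,-50),(.36,-.13,.32,-30),(.42,.05,.32,-19)])
P=np.load("pics/sideP.npy")
m=(P[...,0]>.535)&(P[...,0]<.565)&(P[...,1]>.068)&(P[...,1]<.09)
print(np.histogram(P[...,2][m],np.arange(-.005,.2,.01)))
a=cv2.imread("pics/side0.png")[95:205,230:345]; cv2.imwrite("pics/c1.png",cv2.resize(a,None,fx=5,fy=5,interpolation=cv2.INTER_CUBIC))
E
```

```text
[  0.24  -0.3    0.28 -50.  ] row [-0.7346 -0.296   0.4616] turn y -0.1042 n 5
[  0.36  -0.13   0.32 -30.  ] row [-0.2124 -0.16    0.8048] turn y -0.1111 n 5
[  0.42   0.05   0.32 -19.  ] row [-0.1522 -0.      0.7435] turn y -0.0611 n 4
(array([39,  2,  7,  4,  6, 11,  6,  9,  5,  8,  7, 11,  6,  9, 10, 11,  7,
       12, 13,  7]), array([-0.005,  0.005,  0.015,  0.025,  0.035,  0.045,  0.055,  0.065,
        0.075,  0.085,  0.095,  0.105,  0.115,  0.125,  0.135,  0.145,
        0.155,  0.165,  0.175,  0.185,  0.195]))
```

View pics/c1.png

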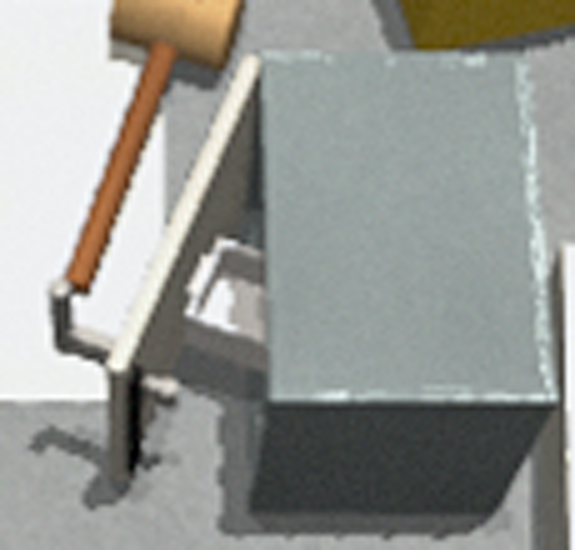

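The crop shows the door's free edge running from (120,365) down to about (120,480), near the bench. The mallet handle's tip is in front of it at (75,280). I need the height of the door's bottom to know whether it clears the mallet.

```bash
python3 - <<'E'
from h import *
c=r.get_calibration("side")
for pt in [(-.012,-.232),(0,-.232)]:
    xy,_=door(pt,.38)
    for z in (.197,.04,.03,.02,.01,0): print(pt,xy.round(3),z,((proj([*xy,z],c)[0]-[230,95])*5).round(0))
a=cv2.imread("pics/side0.png")
cv2.imwrite("pics/c2.png",cv2.resize(a[160:200,235:275],(640,640),interpolation=cv2.INTER_NEAREST)[:600])
# underside clearance: points visible beneath the door? sees the free edge column depths
P=np.load("pics/sideP.npy")
for v in range(180,198): print(v,[tuple((P[v,u]*1000).round(0).astype(int)) if P[v,u,2]==P[v,u,2] else None for u in (252,254,256)])
E
```

```text
(-0.012, -0.232) [0.544 0.078] 0.197 [102. 362.]
(-0.012, -0.232) [0.544 0.078] 0.04 [105. 457.]
(-0.012, -0.232) [0.544 0.078] 0.03 [106. 463.]
(-0.012, -0.232) [0.544 0.078] 0.02 [106. 468.]
(-0.012, -0.232) [0.544 0.078] 0.01 [106. 473.]
(-0.012, -0.232) [0.544 0.078] 0 [106. 478.]
(0, -0.232) [0.555 0.074] 0.197 [121. 369.]
(0, -0.232) [0.555 0.074] 0.04 [122. 464.]
(0, -0.232) [0.555 0.074] 0.03 [122. 469.]
(0, -0.232) [0.555 0.074] 0.02 [122. 474.]
(0, -0.232) [0.555 0.074] 0.01 [122. 479.]
(0, -0.232) [0.555 0.074] 0 [122. 484.]
180 [(np.int64(548), np.int64(75), np.int64(105)), (np.int64(554), np.int64(75), np.int64(107)), (np.int64(560), np.int64(75), np.int64(109))]
181 [(np.int64(548), np.int64(75), np.int64(98)), (np.int64(554), np.int64(76), np.int64(97)), (np.int64(560), np.int64(74), np.int64(102))]
182 [(np.int64(547), np.int64(76), np.int64(87)), (np.int64(554), np.int64(75), np.int64(90)), (np.int64(560), np.int64(75), np.int64(91))]
183 [(np.int64(547), np.int64(77), np.int64(75)), (np.int64(554), np.int64(76), np.int64(79)), (np.int64(560), np.int64(76), np.int64(
[... 1252 characters left out ...]
nt64(2))]
193 [(np.int64(547), np.int64(70), np.int64(-2)), (np.int64(554), np.int64(68), np.int64(4)), (np.int64(561), np.int64(70), np.int64(0))]
194 [(np.int64(547), np.int64(66), np.int64(1)), (np.int64(554), np.int64(65), np.int64(4)), (np.int64(561), np.int64(67), np.int64(-2))]
195 [(np.int64(547), np.int64(61), np.int64(3)), (np.int64(554), np.int64(62), np.int64(2)), (np.int64(561), np.int64(63), np.int64(-1))]
196 [(np.int64(548), np.int64(58), np.int64(0)), (np.int64(554), np.int64(59), np.int64(-1)), (np.int64(561), np.int64(59), np.int64(0))]
197 [(np.int64(548), np.int64(56), np.int64(-3)), (np.int64(555), np.int64(56), np.int64(-1)), (np.int64(562), np.int64(56), np.int64(0))]
```

Request:
arm_command:
  commands:
    - [-0.7346,-0.296,0.4616,0,-0.1042,0,0]
    - [-0.7346,-0.296,0.4616,0,-0.1042,0,0]
    - [-0.7346,-0.296,0.4616,0,-0.1042,0,0]
    - [-0.7346,-0.296,0.4616,0,-0.1042,0,0]
    - [-0.7346,-0.296,0.4616,0,-0.1042,0,0]

```text
t: 0.6
position: [0.2406, -0.2971, 0.2809]
ee_rot: [-90.0, -0.1, -49.9]
ft_force: [0.3, 0.6, -0.1]
width: 0.0942
```

Request:
arm_command:
  commands:
    - [-0.2124,-0.16,0.8048,0,-0.1111,0,0.57]
    - [-0.2124,-0.16,0.8048,0,-0.1111,0,0.57]
    - [-0.2124,-0.16,0.8048,0,-0.1111,0,0.57]
    - [-0.2124,-0.16,0.8048,0,-0.1111,0,0.57]
    - [-0.2124,-0.16,0.8048,0,-0.1111,0,0.57]

```text
t: 1.1
position: [0.3621, -0.1259, 0.3203]
ee_rot: [-89.9, -0.1, -29.6]
ft_force: [-0.2, -0.3, -0.3]
width: 0.0575
```

Request:
arm_command:
  commands:
    - [-0.1522,0,0.7435,0,-0.0611,0,0.57]
    - [-0.1522,0,0.7435,0,-0.0611,0,0.57]
    - [-0.1522,0,0.7435,0,-0.0611,0,0.57]
    - [-0.1522,0,0.7435,0,-0.0611,0,0.57]
    - [-0.1522,0,0.7435,0,-0.0611,0,0.57]

```text
t: 1.6
position: [0.4205, 0.0543, 0.3184]
ee_rot: [-90.0, 0.1, -18.6]
ft_force: [0.1, -0.6, -0.3]
width: 0.0404
```

```bash
python3 - <<'E'
from h import *
st(); c=r.get_calibration("wrist"); p,d=r.grab_frame("wrist"); print(c["xyz"],c["attitude"],c["camera_matrix"][0,0])
cv2.imwrite("pics/w1.png",p); np.save("pics/w1.npy",cloud(d,c))
E
```

```text
t 1.6 p [0.4205 0.0543 0.3184] rot [-89.96   0.14 -18.56] F [ 0.1 -0.6 -0.3] w 0.0404 q [ -0. -11.  81.   0. 110.  18.]
[0.44582968 0.13027566 0.49667215] [ 1.63994278e+02  1.62123499e-01 -1.84817885e+01] 321.68997399453303
```

View pics/w1.png

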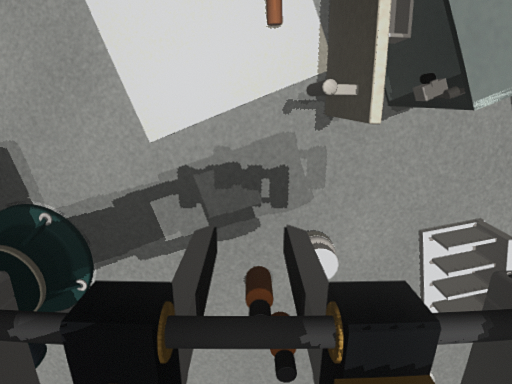

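The wrist view shows the handle bar's top at (330,87), the door's top edge running from (385,0) to (375,122), and the mallet tip at (275,22). The door comes down nearly to the bench, so the mallet limits its swing. I'll measure the tip and the handle from here.

```bash
python3 - <<'E'
from h import *
P=np.load("pics/w1.npy"); Q=P.reshape(-1,3)
h=Q[(Q[:,2]>.205)&(Q[:,2]<.22)&(Q[:,0]>.49)&(Q[:,0]<.54)&(Q[:,1]>.09)&(Q[:,1]<.14)]; print("handle",len(h),np.median(h,0),(h.min(0)+h.max(0))/2)
d=Q[(Q[:,2]>.19)&(Q[:,2]<.203)&(Q[:,0]>.53)&(Q[:,0]<.632)&(Q[:,1]>.06)&(Q[:,1]<.2)]
print("door",len(d),cv2.fitLine(d[:,:2].astype(np.float32),cv2.DIST_L2,0,.01,.01).ravel(),cv2.minAreaRect(d[:,:2].astype(np.float32)),d.min(0),d.max(0))
m=Q[(Q[:,2]>.008)&(Q[:,2]<.06)&(Q[:,0]>.45)&(Q[:,0]<.57)&(Q[:,1]>.18)&(Q[:,1]<.3)]
for y in np.arange(.19,.26,.005):
    k=m[(m[:,1]>=y)&(m[:,1]<y+.005)]
    if len(k): print("mal",y.round(3),len(k),"x",k[:,0].min().round(3),k[:,0].max().round(3),"z",k[:,2].min().round(3),k[:,2].max().round(3))
yaw=-.335
for n in("handle",): print("hinge from handle",h.mean(0)[:2]-np.array([[np.cos(yaw),-np.sin(yaw)],[np.sin(yaw),np.cos(yaw)]])@[-.054,-.2])
for th in (.8,.85,.9,.95,1.,1.1): # signed gap of mallet points from the outer face
    a=PSI-th; c,s=np.cos(a),np.sin(a); l=(m[:,:2]-HINGE)@np.array([[c,-s],[s,c]]); k=l[:,1]>-.235
    print(th,"gap mm",(1000*(-.012-l[k,0].max())).round(1))
E
```

```text
handle 223 [0.51282621 0.12117636 0.21085081] [0.51331173 0.12094689 0.2091502 ]
door 1801 [0.3180011  0.9480903  0.5655417  0.12815927] ((0.5659812092781067, 0.1265057623386383), (0.10694780200719833, 0.013465313240885735), 71.78826141357422) [0.54432994 0.07451755 0.19000403] [0.58835009 0.17896845 0.19844381]
mal 0.215 27 x 0.508 0.521 z 0.01 0.021
mal 0.22 66 x 0.501 0.522 z 0.011 0.023
mal 0.225 66 x 0.501 0.524 z 0.011 0.023
mal 0.23 63 x 0.503 0.524 z 0.012 0.024
mal 0.235 61 x 0.504 0.526 z 0.013 0.024
mal 0.24 66 x 0.506 0.527 z 0.014 0.025
mal 0.245 37 x 0.506 0.528 z 0.012 0.024
mal 0.25 4 x 0.508 0.51 z 0.012 0.018
hinge from handle [0.62973756 0.29224012]
0.8 gap mm 16.5
0.85 gap mm 9.9
0.9 gap mm 3.3
0.95 gap mm -3.4
1.0 gap mm -10.1
1.1 gap mm -23.5
```

```bash
sed -i 's/HINGE=.*; PSI/HINGE=np.array([.629,.293]); PSI/' h.py; python3 - <<'E'
from h import *
st(); plan((.4205,.0543,.3184,-18.6),[(.513,.121,.24,-18.6),(.513,.121,.168,-18.6)])
E
```

```text
t 1.65 p [0.4202 0.0521 0.3186] rot [-90.05   0.11 -18.72] F [ 0.3 -0.3 -0.7] w 0.0404 q [ -1. -11.  81.  -0. 110.  18.]
[  0.513   0.121   0.24  -18.6  ] row [0.2656 0.3136 0.3709] turn y -0.0 n 3
[  0.513   0.121   0.168 -18.6  ] row [0.    0.288 0.   ] turn y -0.0 n 2
```

Request:
arm_command:
  commands:
    - [0.259,0.32,0.39,0,0,0,0.57]
    - [0.259,0.32,0.39,0,0,0,0.57]
    - [0.259,0.32,0.39,0,0,0,0.57]
    - [0.259,0.32,0.39,0,0,0,0.57]
    - [0.259,0.32,0.39,0,0,0,0.57]

```text
t: 2.15
position: [0.5128, 0.12, 0.2383]
ee_rot: [-90.1, 0.2, -19.1]
ft_force: [0.1, 0.4, 0.3]
width: 0.0403
```

```bash
python3 - <<'E'
from h import *
st(); c=r.get_calibration("wrist"); p,d=r.grab_frame("wrist"); cv2.imwrite("pics/w2.png",p); Q=cloud(d,c).reshape(-1,3)
h=Q[(Q[:,2]>.205)&(Q[:,2]<.22)&(Q[:,0]>.49)&(Q[:,0]<.54)&(Q[:,1]>.09)&(Q[:,1]<.15)]; print("handle",len(h),np.median(h,0),(h.min(0)+h.max(0))/2,h.min(0),h.max(0))
E
```

```text
t 2.15 p [0.5128 0.12   0.2383] rot [-90.13   0.16 -19.08] F [0.1 0.4 0.3] w 0.0403 q [  7.   2.  78.  -0. 100.  26.]
handle 331 [0.51412577 0.12249486 0.21061748] [0.51389782 0.12150188 0.20878773] [0.50714774 0.11485311 0.20504155] [0.5206479  0.12815064 0.21253391]
```

View pics/w2.png

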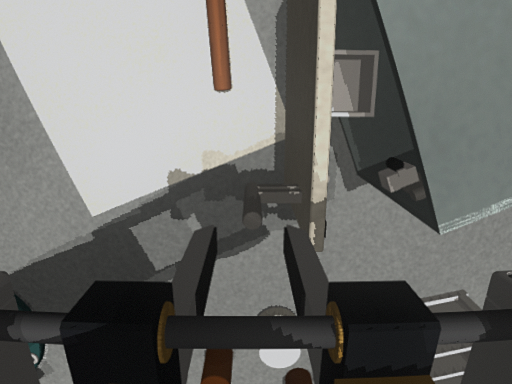

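The handle bar at (252,205) is centred between the fingers. I'll descend and grip it.

Request:
arm_command:
  commands:
    - [0,0.14,0,0,0,0,0.57]
    - [0,0.28,0,0,0,0,0.57]
    - [0,0.28,0,0,0,0,0.57]
    - [0,0.28,0,0,0,0,0.57]

```text
t: 2.6
position: [0.5133, 0.1205, 0.1714]
ee_rot: [-90.0, -0.1, -19.1]
ft_force: [-0.6, 0.0, -0.2]
width: 0.0404
```

Request:
arm_command:
  commands:
    - [0,0,0,0,0,0,1]
    - [0,0,0,0,0,0,1]
    - [0,0,0,0,0,0,1]
    - [0,0,0,0,0,0,1]
    - [0,0,0,0,0,0,1]
  newtons: 25

```text
t: 3.1
position: [0.5139, 0.1215, 0.1707]
ee_rot: [-90.0, -0.1, -19.0]
ft_force: [-0.2, -0.8, 4.3]
width: 0.0138
```

```bash
python3 - <<'E'
from h import *
s=st(); yaw=s["ee_rot"][2]
# arc about hinge by commanded pose; handle pos start
p0=np.array([.513,.121]); 
print(np.linalg.norm(p0-HINGE), np.hypot(.054,.2))
def arc(p,yaw0,dths):
    # door angle decreasing => yaw increases; rows relative to first pose
    a0=np.radians(yaw0)
    for d in dths:
        c,sn=np.cos(d),np.sin(d); q=HINGE+np.array([[c,-sn],[sn,c]])@(p-HINGE); e=q-p
        print(d,"row",[round((np.cos(a0)*e[0]+np.sin(a0)*e[1])/.25,4),0,round((-np.sin(a0)*e[0]+np.cos(a0)*e[1])/.25,4),0,round(-d/np.pi,4),0,1],q.round(4))
arc(p0,-19,[.03,.06,.09,.12,.15,.18,.21,.23,.25,.27])
E
```

```text
t 3.1 p [0.5139 0.1215 0.1707] rot [-89.95  -0.12 -19.  ] F [-0.2 -0.8  4.3] w 0.0138 q [ 7.  3. 85. -0. 92. 26.]
0.20746083967823903 0.20716177253537874
0.03 row [np.float64(0.0241), 0, np.float64(-0.0061), 0, -0.0095, 0, 1] [0.5182 0.1176]
0.06 row [np.float64(0.0485), 0, np.float64(-0.0114), 0, -0.0191, 0, 1] [0.5235 0.1144]
0.09 row [np.float64(0.0729), 0, np.float64(-0.0161), 0, -0.0286, 0, 1] [0.5289 0.1113]
0.12 row [np.float64(0.0975), 0, np.float64(-0.0199), 0, -0.0382, 0, 1] [0.5344 0.1084]
0.15 row [np.float64(0.1222), 0, np.float64(-0.0231), 0, -0.0477, 0, 1] [0.54   0.1056]
0.18 row [np.float64(0.147), 0, np.float64(-0.0255), 0, -0.0573, 0, 1] [0.5457 0.103 ]
0.21 row [np.float64(0.1718), 0, np.float64(-0.0272), 0, -0.0668, 0, 1] [0.5514 0.1006]
0.23 row [np.float64(0.1884), 0, np.float64(-0.0278), 0, -0.0732, 0, 1] [0.5553 0.0991]
0.25 row [np.float64(0.205), 0, np.float64(-0.0282), 0, -0.0796, 0, 1] [0.5592 0.0976]
0.27 row [np.float64(0.2216), 0, np.float64(-0.0282), 0, -0.0859, 0, 1] [0.5631 0.0963]
```

Request:
arm_command:
  commands:
    - [0.024,0,-0.006,0,-0.0095,0,1]
    - [0.0485,0,-0.0114,0,-0.019,0,1]
    - [0.073,0,-0.016,0,-0.0286,0,1]
    - [0.0975,0,-0.02,0,-0.038,0,1]
    - [0.122,0,-0.023,0,-0.048,0,1]
    - [0.135,0,-0.0245,0,-0.0525,0,1]
    - [0.147,0,-0.0255,0,-0.0573,0,1]
    - [0.147,0,-0.0255,0,-0.0573,0,1]

```text
t: 3.9
position: [0.5469, 0.1034, 0.1707]
ee_rot: [-90.0, -0.1, -8.7]
ft_force: [-0.2, 0.2, 4.4]
width: 0.0139
```

```bash
cat >> h.py <<'E'
def arc(p,yaw0,dths,cl=1):
    a0=np.radians(yaw0); p=np.array(p)
    for d in dths:
        c,sn=np.cos(d),np.sin(d); q=HINGE+np.array([[c,-sn],[sn,c]])@(p-HINGE); e=q-p
        print(round(d,3),[round(float((np.cos(a0)*e[0]+np.sin(a0)*e[1])/.25),4),0,round(float((-np.sin(a0)*e[0]+np.cos(a0)*e[1])/.25),4),0,round(-d/np.pi,4),0,cl],q.round(4))
def norm(s):
    a=np.radians(s["ee_rot"][2]); print("Fn %.1f Ft %.1f"%(s["ft_force"][0]*np.cos(a)+s["ft_force"][1]*np.sin(a),-s["ft_force"][0]*np.sin(a)+s["ft_force"][1]*np.cos(a)),
      "angle from bar dir", np.arctan2(*(s["position"][:2]-HINGE)[::-1])%(2*np.pi))
E
python3 - <<'E'
from h import *
norm(st()); arc((.5457,.103),-19+np.degrees(.18),np.arange(.01,.1,.01))
E
```

```text
t 3.9 p [0.5469 0.1034 0.1707] rot [-89.98  -0.14  -8.69] F [-0.2  0.2  4.4] w 0.0139 q [ 5.  6. 81. -0. 93. 14.]
Fn -0.2 Ft 0.2 angle from bar dir 4.303506251983013
0.01 [0.008, 0, -0.0021, 0, np.float64(-0.0032), 0, 1] [0.5476 0.1022]
0.02 [0.0161, 0, -0.0041, 0, np.float64(-0.0064), 0, 1] [0.5495 0.1014]
0.03 [0.0241, 0, -0.0061, 0, np.float64(-0.0095), 0, 1] [0.5514 0.1006]
0.04 [0.0322, 0, -0.0079, 0, np.float64(-0.0127), 0, 1] [0.5534 0.0998]
0.05 [0.0403, 0, -0.0097, 0, np.float64(-0.0159), 0, 1] [0.5553 0.0991]
0.06 [0.0485, 0, -0.0114, 0, np.float64(-0.0191), 0, 1] [0.5572 0.0983]
0.07 [0.0566, 0, -0.013, 0, np.float64(-0.0223), 0, 1] [0.5592 0.0976]
0.08 [0.0647, 0, -0.0146, 0, np.float64(-0.0255), 0, 1] [0.5612 0.097 ]
0.09 [0.0729, 0, -0.016, 0, np.float64(-0.0286), 0, 1] [0.5631 0.0963]
```

Request:
arm_command:
  commands:
    - [0.008,0,-0.002,0,-0.0032,0,1]
    - [0.016,0,-0.004,0,-0.0064,0,1]
    - [0.024,0,-0.006,0,-0.0095,0,1]
    - [0.032,0,-0.008,0,-0.0127,0,1]
    - [0.04,0,-0.0097,0,-0.0159,0,1]

```text
t: 4.4
position: [0.556, 0.0997, 0.1708]
ee_rot: [-90.0, -0.1, -5.8]
ft_force: [-0.0, 0.3, 5.2]
width: 0.0134
```

Request:
arm_command:
  commands:
    - [0.008,0,-0.002,0,-0.0032,0,1]
    - [0.016,0,-0.004,0,-0.0064,0,1]

```text
t: 4.6
position: [0.5599, 0.0982, 0.1708]
ee_rot: [-90.0, -0.1, -4.6]
ft_force: [-0.8, 0.1, 6.9]
width: 0.0134
```

Request:
arm_command:
  commands:
    - [0.008,0,-0.002,0,-0.0032,0,1]
    - [0.016,0,-0.004,0,-0.0064,0,1]

```text
t: 4.8
position: [0.5638, 0.0969, 0.1707]
ee_rot: [-90.0, -0.1, -3.5]
ft_force: [-0.1, -0.2, 5.0]
width: 0.0135
```

Request:
arm_command:
  commands:
    - [0.008,0,-0.0015,0,-0.0032,0,1]
    - [0.008,0,-0.0015,0,-0.0032,0,1]

```text
t: 5.0
position: [0.566, 0.0962, 0.1707]
ee_rot: [-90.0, -0.1, -2.9]
ft_force: [-0.4, -0.3, 5.5]
width: 0.0134
```

Request:
arm_command:
  commands:
    - [0.008,0,-0.0015,0,-0.0032,0,1]
    - [0.008,0,-0.0015,0,-0.0032,0,1]

```text
t: 5.2
position: [0.5679, 0.0955, 0.1708]
ee_rot: [-90.0, -0.1, -2.4]
ft_force: [0.1, -0.2, 5.3]
width: 0.0132
```

Request:
arm_command:
  commands:
    - [0.008,0,-0.0015,0,-0.0032,0,1]
    - [0.008,0,-0.0015,0,-0.0032,0,1]

```text
t: 5.4
position: [0.5698, 0.095, 0.1707]
ee_rot: [-90.0, -0.1, -1.8]
ft_force: [0.2, -2.0, 5.2]
width: 0.0132
```

Request:
arm_command:
  commands:
    - [0.008,0,-0.0015,0,-0.0032,0,1]
    - [0.008,0,-0.0015,0,-0.0032,0,1]

```text
t: 5.6
position: [0.5718, 0.0944, 0.1707]
ee_rot: [-90.1, -0.1, -1.2]
ft_force: [0.2, -2.0, 5.6]
width: 0.0136
```

Request:
arm_command:
  commands:
    - [0.008,0,-0.003,0,-0.0032,0,1]
    - [0.008,0,-0.003,0,-0.0032,0,1]

```text
t: 5.8
position: [0.5738, 0.0938, 0.1708]
ee_rot: [-90.0, -0.1, -0.7]
ft_force: [0.0, -0.8, 4.9]
width: 0.0134
```

Request:
arm_command:
  commands:
    - [0.008,0,-0.003,0,-0.0032,0,1]
    - [0.008,0,-0.003,0,-0.0032,0,1]

```text
t: 6.0
position: [0.5758, 0.0932, 0.1707]
ee_rot: [-90.0, -0.1, -0.1]
ft_force: [0.5, -0.2, 5.4]
width: 0.0135
```

Request:
arm_command:
  commands:
    - [0.008,0,-0.0022,0,-0.0032,0,1]
    - [0.008,0,-0.0022,0,-0.0032,0,1]

```text
t: 6.2
position: [0.5779, 0.0927, 0.1708]
ee_rot: [-90.0, -0.1, 0.5]
ft_force: [0.6, -0.9, 5.8]
width: 0.0138
```

Request:
arm_command:
  commands:
    - [0.004,0,-0.0011,0,-0.0016,0,1]
    - [0.004,0,-0.0011,0,-0.0016,0,1]

```text
t: 6.4
position: [0.5785, 0.0925, 0.1707]
ee_rot: [-90.0, -0.1, 0.8]
ft_force: [-1.2, -0.0, 6.1]
width: 0.0134
```

Request:
arm_command:
  commands:
    - [0.004,0,-0.0011,0,-0.0016,0,1]
    - [0.004,0,-0.0011,0,-0.0016,0,1]

```text
t: 6.6
position: [0.5787, 0.0925, 0.1707]
ee_rot: [-90.0, 0.0, 1.1]
ft_force: [-2.6, 0.3, 6.4]
width: 0.0134
```

Request:
arm_command:
  commands:
    - [0.004,0,-0.0011,0,-0.0016,0,1]
    - [0.004,0,-0.0011,0,-0.0016,0,1]

```text
t: 6.8
position: [0.5792, 0.0923, 0.1707]
ee_rot: [-90.0, 0.1, 1.4]
ft_force: [-5.0, 0.9, 6.5]
width: 0.0136
```

Request:
arm_command:
  commands:
    - [0.004,0,-0.0011,0,-0.0016,0,1]
    - [0.004,0,-0.0011,0,-0.0016,0,1]

```text
t: 7.0
position: [0.5797, 0.0922, 0.1707]
ee_rot: [-90.0, 0.1, 1.7]
ft_force: [-6.3, 0.4, 7.2]
width: 0.0136
```

Request:
arm_command:
  commands:
    - [0.004,0,-0.0011,0,-0.0016,0,1]
    - [0.004,0,-0.0011,0,-0.0016,0,1]

```text
t: 7.2
position: [0.5804, 0.092, 0.1707]
ee_rot: [-90.0, 0.2, 2.0]
ft_force: [-7.3, -0.2, 7.8]
width: 0.0136
```

Request:
arm_command:
  commands:
    - [0.004,0,-0.0011,0,-0.0016,0,1]
    - [0.004,0,-0.0011,0,-0.0016,0,1]

```text
t: 7.4
position: [0.5813, 0.0918, 0.1708]
ee_rot: [-90.0, 0.2, 2.3]
ft_force: [-6.9, 1.2, 7.5]
width: 0.0135
```

Request:
arm_command:
  commands:
    - [0.004,0,-0.0011,0,-0.0016,0,1]
    - [0.004,0,-0.0011,0,-0.0016,0,1]

```text
t: 7.6
position: [0.5824, 0.0916, 0.1708]
ee_rot: [-90.0, 0.2, 2.6]
ft_force: [-6.9, -0.7, 7.3]
width: 0.0134
```

Request:
arm_command:
  commands:
    - [0.004,0,-0.0011,0,-0.0016,0,1]
    - [0.004,0,-0.0011,0,-0.0016,0,1]

```text
t: 7.8
position: [0.5839, 0.0913, 0.1708]
ee_rot: [-90.0, 0.1, 2.8]
ft_force: [-5.7, -0.2, 7.2]
width: 0.0135
```

Request:
arm_command:
  commands:
    - [0.004,0,-0.0011,0,-0.0016,0,1]
    - [0.004,0,-0.0011,0,-0.0016,0,1]

```text
t: 8.0
position: [0.5857, 0.0909, 0.1708]
ee_rot: [-90.0, 0.0, 3.1]
ft_force: [-2.9, -0.7, 6.6]
width: 0.0134
```

Request:
arm_command:
  commands:
    - [0.004,0,-0.0011,0,-0.0016,0,1]
    - [0.004,0,-0.0011,0,-0.0016,0,1]

```text
t: 8.2
position: [0.5876, 0.0905, 0.1708]
ee_rot: [-90.0, -0.1, 3.4]
ft_force: [-0.3, -0.4, 4.7]
width: 0.0135
```

Request:
arm_command:
  commands:
    - [0.004,0,-0.0011,0,-0.0016,0,1]
    - [0.004,0,-0.0011,0,-0.0016,0,1]

```text
t: 8.4
position: [0.5894, 0.0901, 0.1708]
ee_rot: [-90.0, -0.2, 3.7]
ft_force: [1.6, -1.1, 5.5]
width: 0.0137
```

Request:
arm_command:
  commands:
    - [0.004,0,-0.0011,0,-0.0016,0,1]
    - [0.004,0,-0.0011,0,-0.0016,0,1]

```text
t: 8.6
position: [0.5897, 0.09, 0.1707]
ee_rot: [-90.0, -0.1, 4.0]
ft_force: [-0.2, -0.0, 6.2]
width: 0.0136
```

Request:
arm_command:
  commands:
    - [0.002,0,-0.0005,0,-0.0008,0,1]
    - [0.002,0,-0.0005,0,-0.0008,0,1]
    - [0.002,0,-0.0005,0,-0.0008,0,1]

```text
t: 8.9
position: [0.5897, 0.09, 0.1708]
ee_rot: [-90.0, -0.0, 4.1]
ft_force: [-0.9, -0.1, 5.6]
width: 0.0133
```

Request:
arm_command:
  commands:
    - [0,0,0,0,0,0,0.68]
    - [0,0,0,0,0,0,0.68]
    - [0,0,0,0,0,0,0.68]
    - [0,0,0,0,0,0,0.68]
    - [0,0,0,0,0,0,0.68]

```text
t: 9.4
position: [0.5896, 0.0899, 0.169]
ee_rot: [-90.0, 0.0, 4.1]
ft_force: [-0.2, -0.6, 0.1]
width: 0.0299
```

```bash
python3 - <<'E'
from h import *
s=st(); p,d=r.grab_frame("top"); c=r.get_calibration("top"); Q=cloud(d,c).reshape(-1,3)
cv2.imwrite("pics/top1.png",p)
d=Q[(Q[:,2]>.19)&(Q[:,2]<.198)&(Q[:,0]>.6)&(Q[:,0]<.655)&(Q[:,1]>.05)&(Q[:,1]<.31)]
print(len(d),cv2.minAreaRect(d[:,:2].astype(np.float32)))
pp=np.array([.5897,.09]); y=4.1
for k in range(3):
    n=[-.02,-.04,-.06,-.08,-.11,-.15,-.19,-.23] if k==0 else -.05*np.arange(1,9) if k==1 else -.05*np.arange(1,5)
    arc(pp,y,n); D=n[-1]; cc,sn=np.cos(D),np.sin(D); pp=HINGE+np.array([[cc,-sn],[sn,cc]])@(pp-HINGE); y+=np.degrees(D)
E
```

```text
t 9.4 p [0.5896 0.0899 0.169 ] rot [-9.00e+01  5.00e-02  4.11e+00] F [-0.2 -0.6  0.1] w 0.0299 q [ 3. 11. 75. -0. 93. -1.]
125 ((0.6373202204704285, 0.2587816119194031), (0.03605624660849571, 0.07667241990566254), 2.80743145942688)
-0.02 [-0.0159, 0, 0.0045, 0, 0.0064, 0, 1] [0.5856 0.0908]
-0.04 [-0.0318, 0, 0.0092, 0, 0.0127, 0, 1] [0.5816 0.0917]
-0.06 [-0.0475, 0, 0.0143, 0, 0.0191, 0, 1] [0.5776 0.0927]
-0.08 [-0.0631, 0, 0.0197, 0, 0.0255, 0, 1] [0.5736 0.0938]
-0.11 [-0.0864, 0, 0.0284, 0, 0.035, 0, 1] [0.5677 0.0955]
-0.15 [-0.1169, 0, 0.0411, 0, 0.0477, 0, 1] [0.5598 0.0982]
-0.19 [-0.147, 0, 0.0549, 0, 0.0605, 0, 1] [0.5521 0.1011]
-0.23 [-0.1764, 0, 0.07, 0, 0.0732, 0, 1] [0.5445 0.1043]
-0.05 [-0.0396, 0, 0.0117, 0, np.float64(0.0159), 0, 1] [0.5351 0.1088]
-0.1 [-0.0787, 0, 0.0254, 0, np.float64(0.0318), 0, 1] [0.526  0.1137]
-0.15 [-0.1169, 0, 0.0411, 0, np.float64(0.0477), 0, 1] [0.5172 0.1191]
-0.2 [-0.1544, 0, 0.0586, 0, np.float64(0.0637), 0, 1] [0.5087 0.1249]
-0.25 [-0.1909, 0, 0.078, 0, np.float64(0.0796), 0, 1] [0.5004 0.1311]
-0.3 [-0.2264, 0, 0.0992, 0, np.float64(0.0955), 0, 1] [0.4925 0.1377]
-0.35 [-0.2608, 0, 0.1221, 0, np.float64(0.1114), 0, 1] [0.4849 0.1447]
-0.4 [-0.2941, 0, 0.1467, 0, np.float64(0.1273), 0, 1] [0.4776 0.1521]
-0.05 [-0.0396, 0, 0.0117, 0, np.float64(0.0159), 0, 1] [0.4708 0.1599]
-0.1 [-0.0787, 0, 0.0254, 0, np.float64(0.0318), 0, 1] [0.4643 0.1679]
-0.15 [-0.1169, 0, 0.0411, 0, np.float64(0.0477), 0, 1] [0.4583 0.1763]
-0.2 [-0.1544, 0, 0.0586, 0, np.float64(0.0637), 0, 1] [0.4527 0.185 ]
```

Request:
arm_command:
  commands:
    - [0,0,0,0,0,0,1]
    - [0,0,0,0,0,0,1]
    - [0,0,0,0,0,0,1]
    - [0,0,0,0,0,0,1]
  newtons: 30

```text
t: 9.85
position: [0.5897, 0.0899, 0.1695]
ee_rot: [-90.0, 0.0, 4.1]
ft_force: [0.5, 0.3, 0.2]
width: 0.0133
```

Request:
arm_command:
  commands:
    - [-0.008,0,0.0022,0,0.0032,0,1]
    - [-0.0159,0,0.0045,0,0.0064,0,1]
    - [-0.024,0,0.007,0,0.0096,0,1]
    - [-0.0318,0,0.0092,0,0.0127,0,1]
    - [-0.04,0,0.0118,0,0.016,0,1]
    - [-0.0475,0,0.0143,0,0.0191,0,1]
    - [-0.0631,0,0.0197,0,0.0255,0,1]
    - [-0.0631,0,0.0197,0,0.0255,0,1]

```text
t: 10.65
position: [0.5734, 0.0937, 0.1695]
ee_rot: [-90.0, -0.0, -0.5]
ft_force: [-0.2, 0.3, 0.6]
width: 0.0137
```

Request:
arm_command:
  commands:
    - [-0.0396,0,0.0117,0,0.0159,0,1]
    - [-0.0787,0,0.0254,0,0.0318,0,1]
    - [-0.1169,0,0.0411,0,0.0477,0,1]
    - [-0.1544,0,0.0586,0,0.0637,0,1]
    - [-0.1909,0,0.078,0,0.0796,0,1]
    - [-0.2264,0,0.0992,0,0.0955,0,1]
    - [-0.2608,0,0.1221,0,0.1114,0,1]
    - [-0.2941,0,0.1467,0,0.1273,0,1]

```text
t: 11.45
position: [0.5007, 0.1311, 0.1694]
ee_rot: [-90.0, -0.1, -23.5]
ft_force: [1.8, 0.4, -0.9]
width: 0.0134
```

Request:
arm_command:
  commands:
    - [-0.0396,0,0.0117,0,0.0159,0,1]
    - [-0.0787,0,0.0254,0,0.0318,0,1]
    - [-0.1169,0,0.0411,0,0.0477,0,1]
    - [-0.1544,0,0.0586,0,0.0637,0,1]
    - [-0.1909,0,0.078,0,0.0796,0,1]
    - [-0.2264,0,0.0992,0,0.0955,0,1]
    - [-0.2608,0,0.1221,0,0.1114,0,1]
    - [-0.2608,0,0.1221,0,0.1114,0,1]

```text
t: 12.25
position: [0.4526, 0.1858, 0.1694]
ee_rot: [-89.9, 0.0, -43.4]
ft_force: [0.2, 0.4, -1.1]
width: 0.0133
```

```bash
python3 - <<'E'
from h import *
norm(st()); 
c=r.get_calibration("wrist"); p,d=r.grab_frame("wrist"); cv2.imwrite("pics/w3.png",p); np.save("pics/w3.npy",cloud(d,c))
p,d=r.grab_frame("top"); cv2.imwrite("pics/top2.png",p)
cv2.imwrite("pics/m3.png",np.hstack([cv2.imread("pics/w3.png")[:280],p[100:380]])[:, :1024][:, ::1] if 0 else cv2.resize(np.vstack([cv2.imread("pics/w3.png")[:250],p[110:300]]),(640,550)))
E
```

```text
t 12.25 p [0.4526 0.1858 0.1694] rot [-89.94   0.   -43.36] F [ 0.2  0.4 -1.1] w 0.0133 q [16. -2. 90.  0. 92. 59.]
Fn -0.1 Ft 0.5 angle from bar dir 3.687493690277262
```

View pics/m3.png

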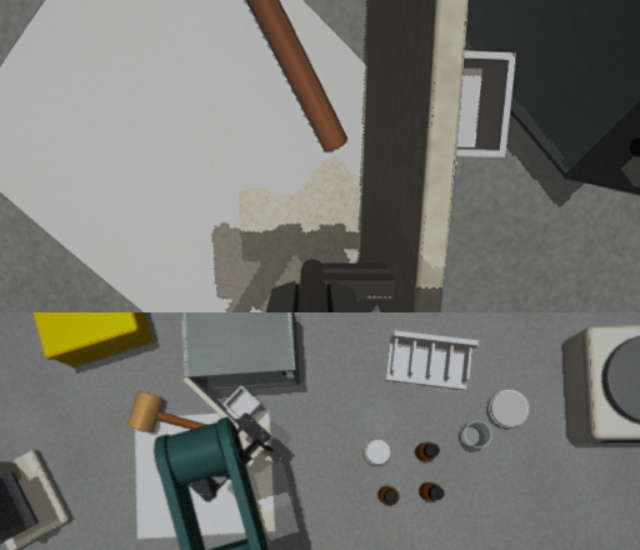

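The upper half shows the mallet tip at (345,145), just short of the foot of the door's outer face at x≈362. I'll compute the gap and how much further the door can open.

```bash
python3 - <<'E'
from h import *
P=np.load("pics/w3.npy"); Q=P[:250].reshape(-1,3); Q=Q[~np.isnan(Q[:,0])]
th=.805; a=PSI-th; c,s=np.cos(a),np.sin(a)
L=np.c_[(Q[:,:2]-HINGE)@np.array([[c,-s],[s,c]]),Q[:,2]]
f=L[(L[:,0]>-.03)&(L[:,0]<.008)&(L[:,1]>-.2)&(L[:,1]<-.05)]
for lo,hi in((.01,.03),(.03,.06),(.06,.1),(.1,.15),(.15,.185)):
    k=f[(f[:,2]>lo)&(f[:,2]<hi)]; 
    if len(k)>20: print("face z",lo,len(k),np.polyfit(k[:,1],k[:,0],1).round(4),np.median(k[:,0]).round(4))
k=f[(f[:,2]>.19)&(f[:,2]<.2)]; print("top",len(k),np.polyfit(k[:,1],k[:,0],1),k[:,0].min(),k[:,0].max())
m=L[(L[:,2]>.009)&(L[:,2]<.06)&(L[:,0]<-.02)&(L[:,0]>-.08)&(L[:,1]>-.19)&(L[:,1]<-.02)]
i=m[:,0].argsort()[-8:]; print("mallet nearest",m[i].round(4))
for d in (0,.05,.08,.1,.12,.15):
    cc,ss=np.cos(d),np.sin(d); x=m[:,0]*cc-m[:,1]*ss; print(d,"gap to x=-.012 mm",1000*(-.012-np.percentile(x,99.7)))
E
```

```text
face z 0.01 422 [ 0.0081 -0.0123] -0.0127
face z 0.03 770 [ 0.005 -0.012] -0.0126
face z 0.06 1475 [ 0.0048 -0.0119] -0.0125
face z 0.1 3297 [ 0.0288 -0.0095] -0.0125
face z 0.15 3841 [ 0.0287 -0.0093] -0.0125
top 6680 [ 0.00355759 -0.00702576] -0.01303879029588456 -0.00012778191103501163
mallet nearest [[-0.0287 -0.1288  0.0157]
 [-0.0287 -0.1308  0.016 ]
 [-0.0286 -0.1269  0.0146]
 [-0.0284 -0.1259  0.0118]
 [-0.0284 -0.125   0.0107]
 [-0.0276 -0.1288  0.0152]
 [-0.0275 -0.1298  0.0138]
 [-0.0274 -0.1279  0.0122]]
0 gap to x=-.012 mm 16.67578087656423
0.05 gap to x=-.012 mm 10.260562638013678
0.08 gap to x=-.012 mm 6.35103098256188
0.1 gap to x=-.012 mm 3.752733861610017
0.12 gap to x=-.012 mm 1.2059465909452383
0.15 gap to x=-.012 mm -2.6480031304754235
```

Request:
arm_command:
  commands:
    - [-0.0396,0,0.0117,0,0.0159,0,1]
    - [-0.0594,0,0.0185,0,0.0239,0,1]
    - [-0.0787,0,0.0254,0,0.0318,0,1]
    - [-0.0825,0,0.0269,0,0.0334,0,1]
    - [-0.0825,0,0.0269,0,0.0334,0,1]
    - [-0.0825,0,0.0269,0,0.0334,0,1]

```text
t: 12.95
position: [0.4428, 0.2038, 0.1694]
ee_rot: [-90.0, -0.0, -49.4]
ft_force: [1.5, 1.1, -1.4]
width: 0.0132
```

Request:
arm_command:
  commands:
    - [0,0,0,0,0,0,0.57]
    - [0,0,0,0,0,0,0.57]
    - [0,0,0,0,0,0,0.57]
    - [0,0,0,0,0,0,0.57]

```text
t: 13.35
position: [0.4423, 0.2038, 0.1696]
ee_rot: [-90.0, -0.0, -49.5]
ft_force: [0.5, -0.1, 0.1]
width: 0.0394
```

Request:
arm_command:
  commands:
    - [0,-0.1,0,0,0,0,0.57]
    - [0,-0.25,0,0,0,0,0.57]
    - [0,-0.4,0,0,0,0,0.57]
    - [0,-0.44,0,0,0,0,0.57]
    - [0,-0.44,0,0,0,0,0.57]

```text
t: 13.85
position: [0.4432, 0.2042, 0.2815]
ee_rot: [-89.8, -0.1, -49.5]
ft_force: [-0.3, 0.3, -0.2]
width: 0.0406
```

```bash
python3 - <<'E'
from h import *
s=st(); c=r.get_calibration("wrist"); p,d=r.grab_frame("wrist"); cv2.imwrite("pics/w4.png",p)
Q=cloud(d,c)[:250].reshape(-1,3);Q=Q[~np.isnan(Q[:,0])]
th=.91; a=PSI-th; cc,ss=np.cos(a),np.sin(a)
L=np.c_[(Q[:,:2]-HINGE)@np.array([[cc,-ss],[ss,cc]]),Q[:,2]]
k=L[(L[:,2]>.19)&(L[:,2]<.2)&(L[:,0]>-.03)&(L[:,0]<.02)&(L[:,1]>-.235)&(L[:,1]<-.03)]
print("top",len(k),np.polyfit(k[:,1],k[:,0],1),k.min(0),k.max(0))
k=L[(L[:,2]>.088)&(L[:,2]<.1)&(L[:,0]>.002)&(L[:,0]<.08)&(L[:,1]>-.15)&(L[:,1]<-.06)]
print("pocket rim",len(k),k.min(0),k.max(0),"world target",door((.036,-.105),th))
p0=s["position"]; plan((*p0,s["ee_rot"][2]),[(.42,.0,.27,-43),(.44,-.16,.25,-20),(.47,-.246,.2,0),(.47,-.246,.094,0)])
E
```

```text
t 13.85 p [0.4432 0.2042 0.2815] rot [-89.77  -0.1  -49.45] F [-0.3  0.3 -0.2] w 0.0406 q [ 18.  -3.  78.  -0. 105.  68.]
top 3535 [-0.00260252 -0.00667381] [-0.0123159  -0.23120673  0.19002575] [ 0.00070052 -0.04293447  0.19828798]
pocket rim 602 [ 0.02082672 -0.13541308  0.08807452] [ 0.06791228 -0.07393523  0.09583967] world target (array([0.57256025, 0.19741991]), np.float64(-49.4863647654492))
[  0.42   0.     0.27 -43.  ] row [ 0.5604  0.0459 -0.6013] turn y -0.0359 n 5
[  0.44  -0.16   0.25 -20.  ] row [ 0.495   0.08   -0.4135] turn y -0.1278 n 4
[ 0.47  -0.246  0.2    0.   ] row [ 0.2304  0.2    -0.2822] turn y -0.1111 n 3
[ 0.47  -0.246  0.094  0.   ] row [0.    0.424 0.   ] turn y -0.0 n 3
```

Request:
arm_command:
  commands:
    - [0.56,0.046,-0.601,0,-0.036,0,0.36]
    - [0.56,0.046,-0.601,0,-0.036,0,0.36]
    - [0.56,0.046,-0.601,0,-0.036,0,0.36]
    - [0.56,0.046,-0.601,0,-0.036,0,0.36]
    - [0.56,0.046,-0.601,0,-0.036,0,0.36]

```text
t: 14.4
position: [0.4173, -0.0044, 0.2648]
ee_rot: [-90.3, 0.2, -43.4]
ft_force: [-0.2, 1.5, -0.0]
width: 0.0604
```

Request:
arm_command:
  commands:
    - [0.495,0.08,-0.4135,0,-0.128,0,0.36]
    - [0.495,0.08,-0.4135,0,-0.128,0,0.36]
    - [0.495,0.08,-0.4135,0,-0.128,0,0.36]
    - [0.495,0.08,-0.4135,0,-0.128,0,0.36]
    - [0.495,0.08,-0.4135,0,-0.128,0,0.36]

```text
t: 14.9
position: [0.4384, -0.1622, 0.2441]
ee_rot: [-90.0, 0.4, -20.2]
ft_force: [0.3, 0.2, -0.0]
width: 0.0604
```

Request:
arm_command:
  commands:
    - [0.23,0.2,-0.282,0,-0.111,0,0.36]
    - [0.23,0.2,-0.282,0,-0.111,0,0.36]
    - [0.23,0.2,-0.282,0,-0.111,0,0.36]
    - [0.23,0.2,-0.282,0,-0.111,0,0.36]
    - [0.23,0.2,-0.282,0,-0.111,0,0.36]

```text
t: 15.4
position: [0.4693, -0.2444, 0.1974]
ee_rot: [-89.9, 0.1, 0.0]
ft_force: [-0.4, -1.0, 0.6]
width: 0.0597
```

```bash
python3 - <<'E'
from h import *
s=st(); c=r.get_calibration("wrist"); p,d=r.grab_frame("wrist"); cv2.imwrite("pics/w5.png",p)
P=cloud(d,c); z=P[...,2]
m=((z>.118)&(z<.132)&(P[...,0]>.44)&(P[...,0]<.5)&(P[...,1]>-.28)&(P[...,1]<-.21))
print(m.sum(), np.median(P[m],0),(P[m].min(0)+P[m].max(0))/2,P[m].min(0),P[m].max(0))
E
```

```text
t 15.4 p [ 0.4693 -0.2444  0.1974] rot [-8.992e+01  6.000e-02  5.000e-02] F [-0.4 -1.   0.6] w 0.0597 q [-34.   3.  82.   0.  95. -34.]
1112 [ 0.46863669 -0.24546629  0.12382401] [ 0.46875058 -0.24638349  0.12192689] [ 0.45295363 -0.26193577  0.11806953] [ 0.48454753 -0.23083122  0.12578425]
```

View pics/w5.png

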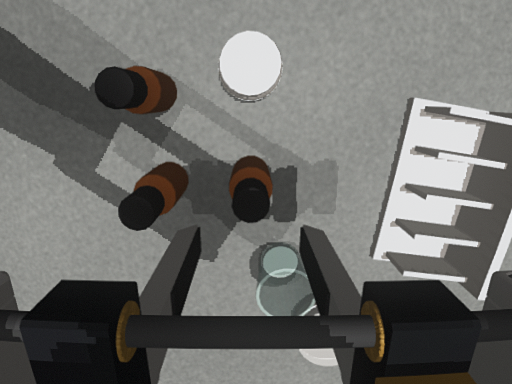

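The target's cap at (250,203) is centred between the fingers, with the neighbouring bottles clear of them. I'll descend and grip.

Request:
arm_command:
  commands:
    - [0,0.15,-0.004,0,0,0,0.36]
    - [0,0.3,-0.004,0,0,0,0.36]
    - [0,0.4,-0.004,0,0,0,0.36]
    - [0,0.428,-0.004,0,0,0,0.36]
    - [0,0.428,-0.004,0,0,0,0.36]

```text
t: 15.95
position: [0.4691, -0.2459, 0.091]
ee_rot: [-90.0, 0.0, 0.1]
ft_force: [-0.4, 0.0, 0.2]
width: 0.06
```

Request:
arm_command:
  commands:
    - [0,0,0,0,0,0,1]
    - [0,0,0,0,0,0,1]
    - [0,0,0,0,0,0,1]
    - [0,0,0,0,0,0,1]
    - [0,0,0,0,0,0,1]
    - [0,0,0,0,0,0,1]
  newtons: 20

```text
t: 16.55
position: [0.4698, -0.2474, 0.0921]
ee_rot: [-90.1, -0.1, 0.0]
ft_force: [-0.0, -0.7, 4.6]
width: 0.0315
```

```bash
python3 - <<'E'
from h import *
s=st()
plan((*s["position"],s["ee_rot"][2]),[(.469,-.246,.2,0),(.44,-.03,.23,20),(.5,.12,.23,40.5),(.5726,.1974,.23,40.5),(.5726,.1974,.148,40.5)])
E
```

```text
t 16.55 p [ 0.4698 -0.2474  0.0921] rot [-9.006e+01 -9.000e-02  4.000e-02] F [-0.  -0.7  4.6] w 0.0315 q [-34.   5.  91.  -0.  83. -34.]
[ 0.469 -0.246  0.2    0.   ] row [-0.0031 -0.4317  0.0056] turn y 0.0002 n 3
[ 0.44 -0.03  0.23 20.  ] row [-0.116 -0.12   0.864] turn y -0.1111 n 5
[ 0.5   0.12  0.23 40.5 ] row [ 0.4307 -0.      0.4817] turn y -0.1139 n 4
[ 0.573  0.197  0.23  40.5  ] row [ 0.4219 -0.      0.0468] turn y -0.0 n 3
[ 0.573  0.197  0.148 40.5  ] row [0.    0.328 0.   ] turn y -0.0 n 2
```

Request:
arm_command:
  commands:
    - [0,-0.04,0,0,0,0,1]
    - [0,-0.12,0,0,0,0,1]
    - [0,-0.24,0,0,0,0,1]
    - [0,-0.36,0,0,0,0,1]
    - [0,-0.43,0,0,0,0,1]
    - [0,-0.43,0,0,0,0,1]

```text
t: 17.15
position: [0.4705, -0.2478, 0.2017]
ee_rot: [-90.2, -0.3, 0.0]
ft_force: [0.5, 0.0, -2.5]
width: 0.0318
```

Request:
arm_command:
  commands:
    - [-0.01,-0.012,0.08,0,-0.011,0,1]
    - [-0.03,-0.03,0.22,0,-0.028,0,1]
    - [-0.05,-0.055,0.37,0,-0.048,0,1]
    - [-0.07,-0.075,0.52,0,-0.067,0,1]
    - [-0.09,-0.095,0.67,0,-0.086,0,1]
    - [-0.105,-0.11,0.79,0,-0.102,0,1]
    - [-0.116,-0.12,0.864,0,-0.111,0,1]
    - [-0.116,-0.12,0.864,0,-0.111,0,1]

```text
t: 17.95
position: [0.4386, -0.028, 0.2272]
ee_rot: [-89.9, 0.1, 20.3]
ft_force: [-0.0, -0.6, -1.8]
width: 0.0318
```

Request:
arm_command:
  commands:
    - [0.04,0,0.048,0,-0.011,0,1]
    - [0.11,0,0.12,0,-0.028,0,1]
    - [0.19,0,0.21,0,-0.051,0,1]
    - [0.28,0,0.31,0,-0.074,0,1]
    - [0.36,0,0.4,0,-0.096,0,1]
    - [0.41,0,0.46,0,-0.109,0,1]
    - [0.43,0,0.482,0,-0.114,0,1]
    - [0.43,0,0.482,0,-0.114,0,1]

```text
t: 18.75
position: [0.4994, 0.1191, 0.227]
ee_rot: [-89.9, 0.2, 40.6]
ft_force: [0.1, 0.1, -0.9]
width: 0.0314
```

```bash
python3 - <<'E'
from h import *
s=st(); c=r.get_calibration("wrist"); p,d=r.grab_frame("wrist"); cv2.imwrite("pics/w6.png",p)
Q=cloud(d,c)[:250].reshape(-1,3);Q=Q[~np.isnan(Q[:,0])]
th=.91; a=PSI-th; cc,ss=np.cos(a),np.sin(a)
L=np.c_[(Q[:,:2]-HINGE)@np.array([[cc,-ss],[ss,cc]]),Q[:,2]]
k=L[(L[:,2]>.19)&(L[:,2]<.2)&(L[:,0]>-.03)&(L[:,0]<.02)&(L[:,1]>-.235)&(L[:,1]<-.03)]
print("top",len(k),np.polyfit(k[:,1],k[:,0],1),k.min(0),k.max(0))
k=L[(L[:,2]>.088)&(L[:,2]<.1)&(L[:,0]>.002)&(L[:,0]<.08)&(L[:,1]>-.15)&(L[:,1]<-.06)]
print("pocket rim",len(k),k.min(0) if len(k) else 0,k.max(0) if len(k) else 0)
plan((*s["position"],s["ee_rot"][2]),[(.5726,.1974,.23,40.5),(.5726,.1974,.148,40.5)])
E
```

```text
t 18.75 p [0.4994 0.1191 0.227 ] rot [-89.93   0.16  40.58] F [ 0.1  0.1 -0.9] w 0.0314 q [  7.   0.  81.  -0.  99. -33.]
top 5323 [-0.00324397 -0.00681838] [-0.01250287 -0.23218123  0.19000341] [ 3.56745507e-05 -3.07963285e-02  1.98073368e-01]
pocket rim 860 [ 0.0158001  -0.13620495  0.0880609 ] [ 0.06732128 -0.07372271  0.09616144]
[ 0.573  0.197  0.23  40.5  ] row [ 0.4263 -0.0122  0.0474] turn y 0.0004 n 3
[ 0.573  0.197  0.148 40.5  ] row [0.    0.328 0.   ] turn y -0.0 n 2
```

View pics/w6.png

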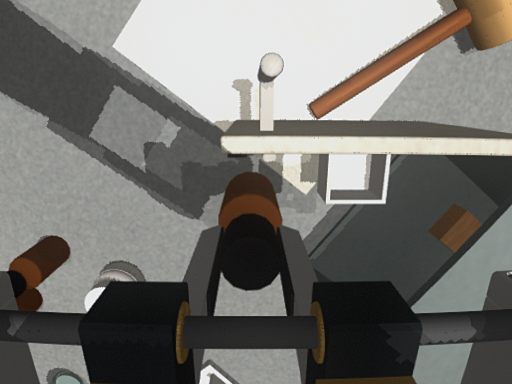

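The bottle is held upright, and the pocket at (357,178) and the mallet are clear. Next I'll move above the pocket.

Request:
arm_command:
  commands:
    - [0.06,0,0.007,0,0,0,1]
    - [0.16,0,0.018,0,0,0,1]
    - [0.28,-0.005,0.031,0,0,0,1]
    - [0.38,-0.01,0.042,0,0,0,1]
    - [0.424,-0.01,0.047,0,0,0,1]
    - [0.424,-0.01,0.047,0,0,0,1]
    - [0.424,-0.01,0.047,0,0,0,1]

```text
t: 19.5
position: [0.5725, 0.1961, 0.2307]
ee_rot: [-90.0, 0.1, 40.5]
ft_force: [-0.4, 0.5, -2.0]
width: 0.0316
```

```bash
python3 - <<'E'
from h import *
s=st(); plan((*s["position"],s["ee_rot"][2]),[(.5726,.1974,.19,40.5),(.5726,.1974,.148,40.5)])
c=r.get_calibration("wrist"); p,d=r.grab_frame("wrist"); cv2.imwrite("pics/w7.png",p)
P=cloud(d,c); s2=r.read_state(); print(s2["position"])
th=.91; a=PSI-th; cc,ss=np.cos(a),np.sin(a); L=P.copy(); L[...,:2]=(P[...,:2]-HINGE)@np.array([[cc,-ss],[ss,cc]])
# amber body in view: bottle shoulder/body points
m=(L[...,2]>.13)&(L[...,2]<.2)&(abs(L[...,0]-.036)<.027)&(abs(L[...,1]+.105)<.03)
print("bottle",m.sum(),L[m].min(0),L[m].max(0))
m=(L[...,2]>.088)&(L[...,2]<.1)&(L[...,0]>.002)&(L[...,0]<.08)&(abs(L[...,1]+.105)<.045)
print("rim",m.sum(),L[m].min(0),L[m].max(0))
E
```

```text
t 19.5 p [0.5725 0.1961 0.2307] rot [-9.001e+01  8.000e-02  4.050e+01] F [-0.4  0.5 -2. ] w 0.0316 q [ 14.  12.  68.  -0. 100. -27.]
[ 0.573  0.197  0.19  40.5  ] row [0.0039 0.1629 0.0037] turn y -0.0 n 1
[ 0.573  0.197  0.148 40.5  ] row [0.    0.168 0.   ] turn y -0.0 n 1
[0.5723252  0.19594705 0.23099037]
bottle 924 [ 0.01357164 -0.12843393  0.13887836] [ 0.03276    -0.08536697  0.19995758]
rim 306 [ 0.02062299 -0.13621574  0.088113  ] [ 0.06600379 -0.07400383  0.09585118]
```

View pics/w7.png

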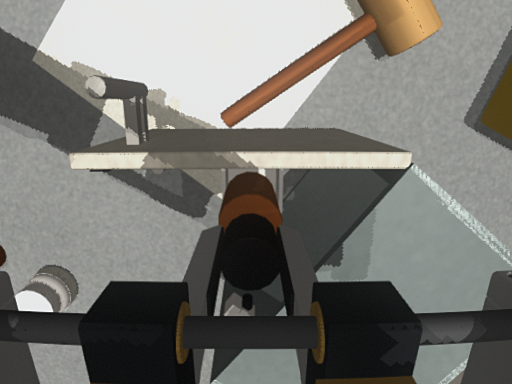

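Over the pocket, the bottle is about 2 mm off along the panel and centred across it, so I'll shift by 1.5 mm while lowering.

Request:
arm_command:
  commands:
    - [0.006,0,0,0,0,0,1]
    - [0.006,0.06,0,0,0,0,1]
    - [0.006,0.13,0,0,0,0,1]
    - [0.006,0.2,0,0,0,0,1]
    - [0.006,0.24,0,0,0,0,1]
    - [0.006,0.28,0,0,0,0,1]
    - [0.006,0.31,0,0,0,0,1]
    - [0.006,0.32,0,0,0,0,1]

```text
t: 20.35
position: [0.5736, 0.1977, 0.15]
ee_rot: [-90.0, 0.1, 40.5]
ft_force: [0.4, -0.8, -2.4]
width: 0.0317
```

Request:
arm_command:
  commands:
    - [0,0.006,0,0,0,0,1]
    - [0,0.006,0,0,0,0,1]

```text
t: 20.55
position: [0.5742, 0.1979, 0.1499]
ee_rot: [-90.0, -0.0, 40.5]
ft_force: [-0.1, -0.6, -1.6]
width: 0.0316
```

Request:
arm_command:
  commands:
    - [0,0.006,0,0,0,0,1]
    - [0,0.006,0,0,0,0,1]

```text
t: 20.75
position: [0.5741, 0.1979, 0.1483]
ee_rot: [-90.0, -0.0, 40.5]
ft_force: [-0.1, -0.4, -1.9]
width: 0.0313
```

Request:
arm_command:
  commands:
    - [0,0.005,0,0,0,0,1]
    - [0,0.005,0,0,0,0,1]

```text
t: 20.95
position: [0.5741, 0.1979, 0.1471]
ee_rot: [-90.0, -0.0, 40.5]
ft_force: [0.5, -0.3, -0.8]
width: 0.032
```

Request:
arm_command:
  commands:
    - [0,0.004,0,0,0,0,1]
    - [0,0.004,0,0,0,0,1]

```text
t: 21.15
position: [0.5743, 0.1978, 0.1471]
ee_rot: [-90.1, -0.1, 40.5]
ft_force: [-1.7, -0.2, 3.7]
width: 0.0319
```

Contact with the pocket floor. I'll open to about 54 mm and withdraw straight up.

Request:
arm_command:
  commands:
    - [0,0,0,0,0,0,0.6]
    - [0,0,0,0,0,0,0.5]
    - [0,0,0,0,0,0,0.43]
    - [0,0,0,0,0,0,0.43]
    - [0,0,0,0,0,0,0.43]

```text
t: 21.65
position: [0.5738, 0.1978, 0.1454]
ee_rot: [-90.0, 0.0, 40.5]
ft_force: [-0.5, 0.2, -0.5]
width: 0.0533
```

Request:
arm_command:
  commands:
    - [0,-0.04,0,0,0,0,0.43]
    - [0,-0.12,0,0,0,0,0.43]
    - [0,-0.24,0,0,0,0,0.43]
    - [0,-0.4,0,0,0,0,0.43]
    - [0,-0.55,0,0,0,0,0.43]
    - [0,-0.55,0,0,0,0,0.43]

```text
t: 22.25
position: [0.576, 0.1984, 0.2919]
ee_rot: [-90.4, -0.7, 40.5]
ft_force: [0.5, -0.4, 0.1]
width: 0.054
```

Request:
arm_command:
  commands:
    - [-0.2,0,-0.1,0,0,0,0.43]
    - [-0.4,0,-0.2,0,0,0,0.43]
    - [-0.6,0,-0.3,0,0,0,0.43]
    - [-0.8,0,-0.4,0,0,0,0.43]
    - [-1,0,-0.5,0,0,0,0.43]
    - [-1,0,-0.5,0,0,0,0.43]

```text
t: 22.85
position: [0.4635, -0.0622, 0.2834]
ee_rot: [-90.1, 0.0, 40.4]
ft_force: [1.0, -0.3, 0.4]
width: 0.0536
```

```bash
python3 - <<'E'
from h import *
st()
o=cv2.imread("pics/top0.png"); p,d=r.grab_frame("top"); ps,ds=r.grab_frame("side"); cv2.imwrite("pics/topF.png",p)
P=cloud(d,r.get_calibration("top")); P0=np.load("pics/topP.npy")
th=.91; a=PSI-th; cc,ss=np.cos(a),np.sin(a)
for n,PP in(("top",P),("side",cloud(ds,r.get_calibration("side")))):
    L=PP.copy(); L[...,:2]=(PP[...,:2]-HINGE)@np.array([[cc,-ss],[ss,cc]])
    m=(L[...,2]>.19)&(L[...,2]<.2)&(L[...,0]>-.03)&(L[...,0]<.02)&(L[...,1]>-.235)&(L[...,1]<-.03)
    if m.sum()>20: print(n,"door top slope (th-.91)",np.polyfit(L[m][:,1],L[m][:,0],1))
    m=(L[...,2]>.17)&(L[...,2]<.19)&(abs(L[...,0]-.036)<.03)&(abs(L[...,1]+.105)<.035); print(" cap",m.sum(),np.median(L[m],0) if m.any() else 0)
for nm,x,y,h,w in(("b2",.373,-.254,.125,.02),("b3",.366,-.153,.125,.02),("jar",.469,-.127,.062,.04),("petri",.572,-.45,.042,.055),("beaker",.507,-.36,.08,.04),("rack",.7,-.265,.07,.1),("mallet",.55,.34,.03,.14)):
    f=lambda Q:np.median(Q[(abs(Q[...,0]-x)<w+.01)&(abs(Q[...,1]-y)<w+.01)&(abs(Q[...,2]-h)<.02)],0).round(4)
    print(nm,f(P0),f(P))
cv2.imwrite("pics/F.png",cv2.resize(np.vstack([p[90:300,60:460],ps[60:370,100:500]]),None,fx=1.15,fy=1.15))
E
```

```text
t 22.85 p [ 0.4635 -0.0622  0.2834] rot [-9.005e+01  3.000e-02  4.040e+01] F [ 1.  -0.3  0.4] w 0.0536 q [-15.  -6.  80.  -0. 105. -55.]
top door top slope (th-.91) [-0.00434097 -0.00573737]
 cap 111 [ 0.03594319 -0.10511072  0.17998762]
side door top slope (th-.91) [-0.00761995 -0.00593553]
 cap 82 [ 0.03690774 -0.10653417  0.17929116]
b2 [ 0.3734 -0.2511  0.1251] [ 0.3733 -0.2509  0.1243]
b3 [ 0.3656 -0.1509  0.125 ] [nan nan nan]
jar [ 0.4689 -0.128   0.062 ] [nan nan nan]
petri [ 0.5705 -0.4462  0.0415] [ 0.5717 -0.4461  0.0415]
beaker [ 0.5104 -0.3707  0.0775] [ 0.5099 -0.3703  0.0776]
rack [ 0.725  -0.2644  0.0655] [ 0.7246 -0.2638  0.0653]
mallet [0.5477 0.3185 0.03  ] [0.5488 0.3109 0.0298]
  return _methods._mean(a, axis=axis, dtype=dtype,
  ret = um.true_divide(
```

View pics/F.png

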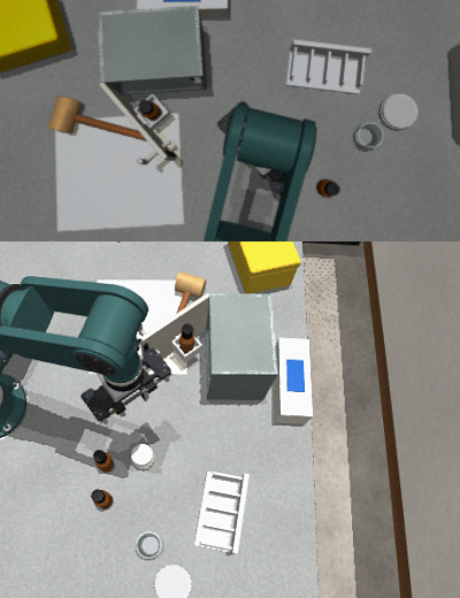

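```bash
python3 -c "
from cell import r
print(r.finish_job())"
```

```text
the job is handed in; nothing more can be done
None
```

I shut the door, pulled it open again and stood the bottle in its pocket. However, it is only open to about 0.905 rad (52°) of its 1.6 rad. The mallet's handle lies in the door's path and would have been pushed beyond about 0.93 rad. I read "leave everything else where it stands" as ruling that out; if wide open means more than 0.905, this falls short.

- **Closing:** I gripped the handle and closed the door in 1 mm steps. The catch peaked at about 7 N and balanced about 2 mm from home. Home was at roughly -0.02 rad, with under 1 N of push left. I let go for about half a second and the door stayed put.
- **Opening:** I regripped the handle and pulled out through the catch under control, then opened the door until it was about 3 mm short of the mallet handle by calculation.
- **Bottle:** I took the one farthest from the base by its cap and lowered it until it touched the pocket floor, then let go.
- **Last checks (22.9 s):**
  - **Bottle:** its cap top was at 0.180 m, as expected for upright on the pocket floor. It was within 2 mm of the pocket centre in both camera views.
  - **Bystanders:** one look-alike bottle, the dishes, the beaker and the rack measured within about 1 mm of their start.
  - **Less certain:** the arm hid the jar and the other look-alike bottle from the top camera; the side view showed both standing. The mallet's reading shifted 8 mm. I put that down to the door covering part of the handle, because nothing touched the mallet, but I did not confirm it separately.

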